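# Check the roasting dish with the infrared thermometer, then lift it and hold it level

## Task

Take a temperature reading of the roasting dish: squeeze the red trigger of the clamped thermometer gun right home and let it spring back. Then lift the terracotta dish by its wooden handle, with the garlic in it, and finish while still holding it level and still with its underside about 10 cm above the worktop, over its trivet; do not put it down or let go. Keep the dish level and the garlic inside it all the way, and leave the pepper mill, spice jar and mug where they stand.

Things in the scene. Friction and masses are not known exactly. Their poses are not given: they have to be found in the camera images.
- thermometer: Fixed yellow and black thermometer gun clamped on its side on a stand (base 120x100x8). Origin on the worktop under the base's middle; +x = where the gun points (the dish), z up. Barrel along x, 44 wide, axis 60 above the worktop, top at 79, nose to x=84. Black grip sticks out level to y=125; back face x=-44, front x=-20, 30 high; its foot (y 111-125) 30 wide. Red trigger in front of the grip.
- squeeze_point (a point): Middle between the grip's back and the squeezed trigger, 60 mm above the worktop, at x=-22, y=56 mm in the thermometer's frame, with its axes. At rest the grip's back lies 22 mm to its -x and the trigger's face 32 mm to its +x (54 mm in all, 44 squeezed home). Pinch along x from above, about 15 N; nothing but the base plate lies below.
- trigger_face (a point): Front of the rounded finger bump of the red trigger (20 mm diameter, 18 mm high, 34 mm from the hinge), which faces the thermometer's +x; moves with the trigger.
- trigger (a joint): Hinge angle of the trigger about an upright pin beside the barrel: 0 at rest, 0.3 rad at its stop, growing as it is squeezed towards the grip (-x of the thermometer). A spring pushes it back to 0: about 3 N at the bump at rest, 7.5 N at the stop. A reading counts above 0.2; let go it returns below 0.05.
- trivet: Fixed round cork trivet, 160 mm in diameter, 12 mm thick, on the worktop in front of the gun; origin at the centre of its underside. The dish stands on it.
- dish: Loose round open terracotta dish, 124 mm across at the rim, 60 mm high, floor 6 mm thick, about 0.35 kg (varies), with a stirrup handle over it. Origin: centre of its underside; z up; the handle runs along its x.
- handle (a point): Middle of the dish's wooden handle bar, 105 mm above the dish's underside. Bar 100 mm long along the dish's x, 18 mm wide (y) and 18 mm high, held at its ends by 8 mm steel wires that go down to the rim at x = +-66 mm. 35 mm is free between bar and garlic.
- garlic: Loose garlic bulb lying in the dish, about 54 mm across and 55 mm high; origin: centre of its underside.
- mill: Bystander: brown wooden pepper mill, 58 mm across, 150 mm high, loose; origin: centre of its underside.
- jar: Bystander: spice jar with a green lid, 46 mm across, 106 mm high, loose; origin: centre of its underside.
- mug: Bystander: small white mug with grey and green diamonds, standing upside down, 58 x 84 x 49 mm, loose; origin: centre of its lower side.

How it is judged:
On the way, in this order (a step that is already met when the one before it is completed fails the run):
1. the trigger is squeezed home while the dish stands on the trivet (value of joint trigger above 0.2 rad and horizontal distance between dish and trivet below 0.04 m and z of dish in the frame of trivet below 0.02 m), for 0.2 s.
2. the trigger is let go and springs back, the dish still on the trivet (value of joint trigger below 0.05 rad and horizontal distance between dish and trivet below 0.04 m and z of dish in the frame of trivet below 0.02 m), for 0.1 s.
3. the dish is lifted clear of the trivet (height (world z) of dish above 0.05 m), for 0.2 s.
At the end, for the whole second after the job is handed in: The gripper holds the dish, its underside 7 to 14 cm above the worktop and its middle within 8 cm (level) of the trivet's, tilted under 0.12 rad, still (under 2 cm/s and 0.15 rad/s), touching neither trivet, thermometer nor bystander; the garlic is in the dish and the trigger is back at rest (height (world z) of dish between 0.07 and 0.14 m and angle between dish's own z axis and vertical below 0.12 rad and linear speed of dish below 0.02 m/s and angular speed of dish below 0.15 rad/s and contact force between the fingers and dish above 1 N and horizontal distance between dish and trivet below 0.08 m and contact force between dish and trivet below 0.1 N and contact force between dish and thermometer below 0.1 N and contact force between dish and mill below 0.1 N and contact force between dish and jar below 0.1 N and contact force between dish and mug below 0.1 N and horizontal distance between garlic and dish below 0.06 m and z of garlic in the frame of dish between -0.005 and 0.06 m and value of joint trigger below 0.05 rad); the arm keeps its last pose, push and grip.
It fails at once if the dish is tipped more than 0.3 rad (angle between dish's own z axis and vertical above 0.3 rad).
It fails at once if the garlic leaves the dish (horizontal distance between garlic and dish above 0.075 m or z of garlic in the frame of dish above 0.075 m or z of garlic in the frame of dish below -0.02 m).
It fails at once if the pepper mill is shifted more than 3 cm (distance of mill from where it was at the start of the episode above 0.03 m).
It fails at once if the spice jar is shifted more than 3 cm (distance of jar from where it was at the start of the episode above 0.03 m).
It fails at once if the mug is shifted more than 3 cm (distance of mug from where it was at the start of the episode above 0.03 m).
It also fails if it takes over 45 s, if anything falls off the work surface, if the arm or the gripper's body presses on something with over 40 N, if the wrist force passes 120 N, or if a joint passes its speed limit or range.

## Robot

A 6-joint arm with a two-finger parallel gripper is mounted at the origin on a cart in front of the work surface, level with it; the furniture and walls round the work are solid. World frame = base frame: x ahead of the robot, y to its left, z up, the work surface at z = 0. Lengths are in m, angles in rad, forces in N, time in s.
With the tool pointing down it reaches from about 0.4 to 0.925 m from the base axis. Payload 3.4 kg.
Tool frame: the origin (TCP) lies midway between the tips of the shut fingers; the grasp point (between the pads) lies 19 mm behind it; z points along the fingers, y is the line along which they close (so a half turn about z gives the same grasp; the last joint's range is limited). The gripper opens to 85 mm and grips with 20 to 120 N. Pads are 22 mm wide; open, the fingers measure 114 mm over their backs; the gripper's body (76 mm by 85 mm) begins 54 mm behind the grasp point. The pads swing forward as they close: fully open they stand 13 mm farther back than shut.
Start: joints at [1.266, 0.307, 1.506, -0, 1.328, -0.073], TCP at [0.132, 0.56, 0.231] pointing down, gripper open.
Joint ranges: [-3.12, 3.12], [-1.05, 2.28], [0.14, 2.33], [-1.42, 4.57], [0.1, 2.73], [-2.68, 2.68]. Speed limits (rad/s): [2.57, 2.57, 3.14, 3.14, 3.14, 3.14].

## Interface

Orientations are given as [roll, pitch, yaw] about the fixed x, y, z axes, in that order (R = Rz(yaw) Ry(pitch) Rx(roll)).
In Python, from bench import bot gives the robot as it stands.
- The arm moves only by the shell command python3 -m handwheel 'ROWS' [OPENING] [FORCE]. ROWS is JSON, a list of rows, each a list of 6 numbers: the shift along the tool's x, y, z in units of 3 cm (1.0 is 3 cm), then the turn, a rotation vector about the tool's x, y, z in units of 0.08 rad (1.0 is 0.08 rad). In form: [[tx, ty, tz, ax, ay, az], ...]. A call has 1 to 10 rows; each row shifts and turns the commanded pose from where the row before left it, along the tool's axes as they then stand; what a row does not reach is not made up. A row lasts 1/10 s, in which the tool goes at most 50 mm and 8.59 degrees, less where a joint would pass 70% of its speed; a pose out of reach is approached as far as the arm can. A call with a number of a shift or a turn outside -1 to 1 is refused whole. A call with a gripper value outside its range is refused whole. OPENING is the opening, from -1 (shut) to 1 (fully open), set as the call begins (- or left out, the last holds). The fingers move at their own pace and stop on an object; FORCE is the grip in N (left out, the last holds). Time passes only in rows, so rows that do not move let the fingers close. It gives the time, the measured TCP pose, the force, the opening and the grip force at its end, in the units of the state.
- bot.get_state(): the state, without advancing time (a new reading comes with each control period).
- bot.camera(name): name is "side" or "top" or "wrist"; returns a dict with "pixels" (400x640x3 uint8, red, green, blue), "vfov" (degrees; the focal length in pixels is half the picture's height over the tangent of half this angle, whatever the lens; pixels are square), "cx", "cy" (the principal point, pixels), "dist" ([k1, k2, p1, p2, k3] as OpenCV has them; the pictures are not rectified), "rvec" (rotation vector, rad) and "tvec" (3), from world to camera coordinates, as OpenCV has them. Camera axes: x right, y down, z forward; pixel columns grow to the right and rows downward; lengths in m; the calibration is good to about 2 mm. A picture is of the moment at which its call begins. There is no depth.
- bot.hand_in(): hands the job in; it is judged then, once.
The state is a dict: "time": time; "qpos": joint angles; "qd": joint speeds; "joint_efforts": joint torques, N m; "tool_pos": TCP position; "tool_rot": TCP orientation; "force": force on the tool from outside, world axes, zero at the start; "wrist_torque": the same for the moment, N m; "grip_width": finger opening in m; "grasp_force": force on a finger pad.
Only numpy, scipy, OpenCV 4.12 (cv2) and the standard library are available. Lean on these libraries where they do the work, as an engineer would, in place of code of your own. Each camera call takes 0.05 s, during which the arm holds its last target. There are 200 camera calls.

## Working session

There is one attempt and no reset: what is moved stays moved. The work goes in short steps, Python scripts to look and compute and a shell command to move; the robot and the scene stay as the last step left them, time stands still between calls to the robot, and variables do not carry over. Pictures are saved under pics/ and viewed, at most 10 in all, crops included, and the job is handed in when it is done.

```bash
mkdir -p pics
cat > h.py <<'E'
import numpy as np, cv2
from bench import bot
def cam(n):
    c=bot.camera(n); h=c["pixels"].shape[0]
    f=h/2/np.tan(np.radians(c["vfov"])/2)
    c["K"]=np.array([[f,0,c["cx"]],[0,f,c["cy"]],[0,0,1.]]); c["R"]=cv2.Rodrigues(np.array(c["rvec"],float))[0]
    c["d"]=np.array(c["dist"],float); c["t"]=np.array(c["tvec"],float).reshape(3); return c
def ray(c,uv):
    p=cv2.undistortPoints(np.array(uv,float).reshape(-1,1,2),c["K"],c["d"]).reshape(-1,2)
    return -c["R"].T@c["t"], np.c_[p,np.ones(len(p))]@c["R"]
def onz(c,uv,z):
    o,d=ray(c,uv); return o+d*((z-o[2])/d[:,2])[:,None]
def proj(c,P):
    return cv2.projectPoints(np.array(P,float).reshape(-1,3),np.array(c["rvec"],float),c["t"],c["K"],c["d"])[0].reshape(-1,2)
def save(c,n): cv2.imwrite("pics/"+n+".png",cv2.cvtColor(c["pixels"],cv2.COLOR_RGB2BGR))
E
python3 - <<'E'
from h import *
for n in("top","side"):
    c=cam(n); save(c,n); print(n,-c["R"].T@c["t"],c["R"][2])
print(bot.get_state())
E
```

```text
top [0.40836427 0.07793349 1.03396745] [ 0.13481225 -0.02860544 -0.99045817]
side [-0.08482107 -0.80300492  0.5102972 ] [ 0.52578178  0.7660868  -0.36968167]
{'time': 0.1, 'qpos': array([ 1.26546471e+00,  3.07523262e-01,  1.50756475e+00, -2.16066945e-05,
        1.32840457e+00, -7.34796135e-02]), 'qd': array([-0.00150726, -0.00099485, -0.00177028,  0.00049748, -0.00076521,
        0.00012034]), 'joint_efforts': array([ 1.16753177e-03, -4.58528745e+01, -2.52608442e+01, -1.61876651e-04,
        5.58864398e-03,  4.74173532e-05]), 'tool_pos': array([0.13195087, 0.5589977 , 0.2304505 ]), 'tool_rot': array([-3.13969631e+00, -1.18571954e-04,  2.90974574e+00]), 'force': array([ 0.2876478 ,  0.84619985, -0.14998009]), 'wrist_torque': array([-0.0342817 , -0.00674523, -0.04046105]), 'grasp_force': 0.0, 'grip_width': 0.0856154645030889}
```

View pics/top.png

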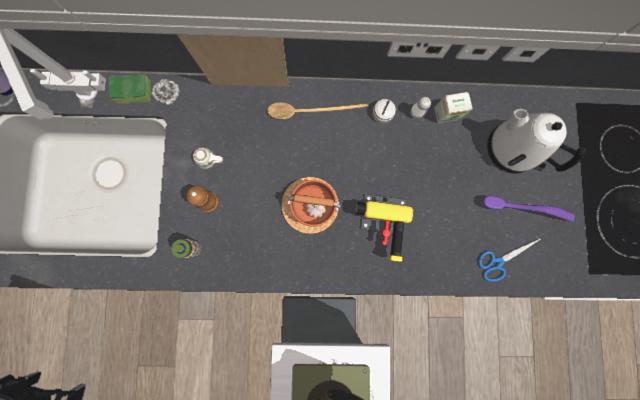

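View pics/side.png

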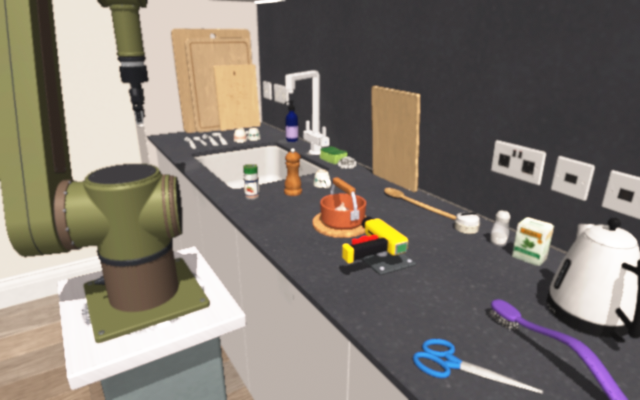

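The top view shows the dish at about (312,205), with its handle running roughly left to right. The gun's barrel is at (388,212) and points left (+y). The red trigger is at (386,232) and the grip at (398,240), reaching towards the robot. Mill, jar and mug are at about (202,198), (185,247) and (205,157). I'll measure with masks and a zoomed crop.

Run:
```python
from h import *
c=cam("top"); p=c["pixels"]; hsv=cv2.cvtColor(p,cv2.COLOR_RGB2HSV)
x0,y0=270,165
cv2.imwrite("pics/crop.png",cv2.resize(cv2.cvtColor(p[y0:y0+110,x0:x0+150],cv2.COLOR_RGB2BGR),None,fx=5,fy=5,interpolation=cv2.INTER_CUBIC))
def blobs(m,a=15):
    n,l,s,ce=cv2.connectedComponentsWithStats(m)
    for i in range(1,n):
        if s[i,4]>a and 270<ce[i][0]<430 and 165<ce[i][1]<275:
            pts=np.argwhere(l==i)[:,::-1].astype(np.float32); print(s[i],ce[i],cv2.minAreaRect(pts))
print("yellow");blobs(cv2.inRange(hsv,(22,150,120),(35,255,255)))
print("red");blobs(cv2.inRange(hsv,(0,220,140),(4,255,255)))
print("terr");blobs(cv2.inRange(hsv,(4,120,60),(20,255,255)))
print(onz(c,[(312,205),(388,212),(397,256),(386,232)],.06))
```

```text
yellow
[365 201  47  22 433] [386.23787529 210.22401848] ((388.3621826171875, 211.54766845703125), (46.572261810302734, 16.64599609375), 7.495856761932373)
[389 255  13   7  45] [394.88888889 257.75555556] ((395.22998046875, 257.8899841308594), (12.0208158493042, 5.091169357299805), 8.13010311126709)
red
terr
[ 290  179   48   48 1516] [312.48812665 201.56200528] ((313.442626953125, 202.63116455078125), (46.4448356628418, 47.35019302368164), 5.19442892074585)
[[ 0.52073991  0.05901437  0.06      ]
 [ 0.50714577 -0.14385106  0.06      ]
 [ 0.39175994 -0.16716347  0.06      ]
 [ 0.45390324 -0.13829683  0.06      ]]
```

View pics/crop.png

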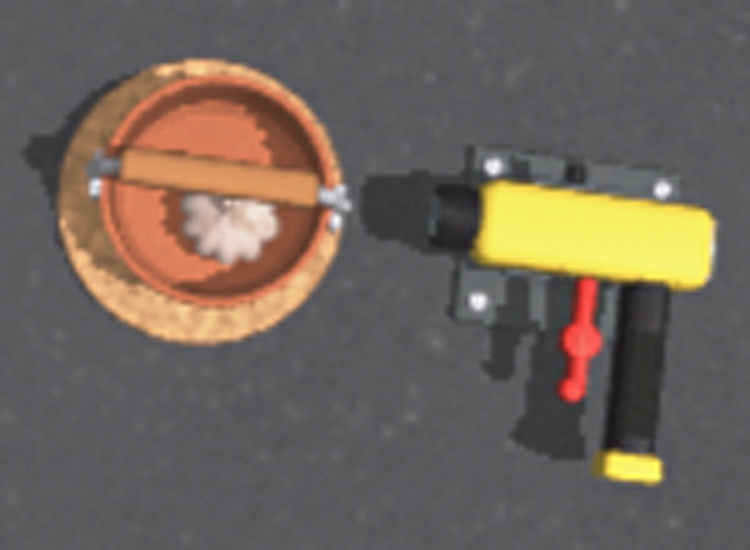

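The crop shows the bar centred at about (220,178) in crop pixels, spanning (122,166) to (318,189). The trigger bump is at (582,341), the grip's edges at mid-height are about (615,370) and (663,370), and the foot's end runs from (597,475) to (660,482).

Run:
```python
from h import *
c=cam("top"); s=cam("side")
U=lambda q:np.array(q,float)/5+[270,165]-[.4,.4]
b=onz(c,U([(122,166),(318,189),(220,178)]),.126); print("bar",b, np.degrees(np.arctan2(*(b[0]-b[1])[1::-1])))
e=onz(c,U([(490,183),(712,208),(475,262),(700,290)]),.072); print("barrel",e,[np.degrees(np.arctan2(*(e[i]-e[i+1])[1::-1])) for i in(0,2)], e.mean(0))
g=onz(c,U([(622,300),(667,300),(609,440),(655,440)]),.07); print("grip",g)
print("bump",onz(c,U([(582,341)]),.068),"trivet",onz(c,U([(200,202)]),.012))
gm=g.mean(0)
# frame from the yaw and measured features
yaw=np.radians(83.0)
for yaw in np.radians([82,83,84,85,86]):
    X=np.array([np.cos(yaw),np.sin(yaw)]);Y=np.array([-X[1],X[0]])
    print(np.degrees(yaw),"grip dirs",(g[2]-g[0])[:2]@X,(g[3]-g[1])[:2]@X,"barrel",(e[1]-e[0])[:2]@Y,(e[3]-e[2])[:2]@Y)
    # origin: grip mid x=-32; barrel axis y=0
    ox=gm[:2]@X+.032; oy=e.mean(0)[:2]@Y
    O=ox*X+oy*Y; sq=O-.022*X+.056*Y
    bp=onz(c,U([(582,341)]),.068)[0,:2]-O
    print(" O",O,"sq",sq,"bump in frame",bp@X,bp@Y, "foot end y",(onz(c,U([(628,478)]),.06)[0,:2]-O)@Y)
for k,z,uv in(("mill",.15,(196,192)),("jar",.106,(181,247)),("mug",.049,(203,156))): print(k,onz(c,[uv],z))
```

```text
bar [[0.5299152  0.10525986 0.126     ]
 [0.52095382 0.00789107 0.126     ]
 [0.52518886 0.05661136 0.126     ]] 84.7415709181461
barrel [[ 0.53317752 -0.08707857  0.072     ]
 [ 0.52290664 -0.2050892   0.072     ]
 [ 0.49123743 -0.07930377  0.072     ]
 [ 0.47938391 -0.19815218  0.072     ]] [np.float64(85.0258830798348), np.float64(84.30435817861431)] [ 0.50667637 -0.14240593  0.072     ]
grip [[ 0.47329502 -0.1573022   0.07      ]
 [ 0.47385625 -0.1811471   0.07      ]
 [ 0.40036792 -0.15003406  0.07      ]
 [ 0.40087047 -0.17415297  0.07      ]]
bump [[ 0.45143795 -0.13651356  0.068     ]] trivet [[0.52610739 0.06475859 0.012     ]]
82.0 grip dirs -0.0029520764814742143 -0.0032315952729440696 barrel -0.006252985414630411 -0.004802340812858943
 O [ 0.50657751 -0.14310939] sq [ 0.44806069 -0.15710159] bump in frame -0.0011423001798796918 0.055520911428105196 foot end y 0.12189780986445299
83.0 grip dirs -0.0016736061926757157 -0.0019527337980922827 barrel -0.004187560081152803 -0.0027188135949575134
 O [ 0.50673007 -0.14196858] sq [ 0.44846636 -0.15697991] bump in frame -0.00132404
[... 253 characters left out ...]
0015151427125928306 0.0555517469334638 foot end y 0.12312363925045382
85.0 grip dirs 0.0008844741851741253 0.000606383881723384 barrel -5.351223721420539e-05 0.0014500904568767576
 O [ 0.50691789 -0.13964535] sq [ 0.44921356 -0.15668091] bump in frame -0.001715522057658805 0.05554178334549554 foot end y 0.12368038747118368
86.0 grip dirs 0.0021633050581616924 0.0018858605546512594 barrel 0.002013851002226098 0.0035341974022503287
 O [ 0.50695191 -0.13846564] sq [ 0.44955368 -0.15650569] bump in frame -0.0019251263480783785 0.05551490119227485 foot end y 0.12419946144777091
mill [[0.5345788 0.3394993 0.15     ]]
jar [[0.40299694 0.38035081 0.106     ]]
mug [[0.64793478 0.35702428 0.049     ]]
```

Measurements agree: gun yaw about 84.5°, squeeze point (0.449, -0.157), bar middle (0.525, 0.057) along 84.7°. Next I turn the tool to yaw 174.5° and swing round at a safe height.

```bash
cat > d.py <<'E'
import sys
from h import *
from scipy.spatial.transform import Rotation as Ro
def delta(x,y,z,yawdeg):
    s=bot.get_state(); R=Ro.from_euler("xyz",s["tool_rot"])
    t=R.inv().apply(np.array([x,y,z])-s["tool_pos"])/.03
    T=Ro.from_euler("xyz",[np.pi,0,np.radians(yawdeg)])
    print("pos",s["tool_pos"].round(4),"rot",s["tool_rot"].round(4),"F",s["force"].round(1),"t",round(s["time"],2),"w",round(s["grip_width"],4),"gf",round(s["grasp_force"],1),"q6",round(s["qpos"][5],2))
    print("shift",t.round(2),"turn",((R.inv()*T).as_rotvec()/.08).round(2))
delta(*map(float,sys.argv[1:]))
E
python3 -m handwheel '[[0,0,0,0,0,-0.85],[0,0,0,0,0,-0.85],[-1,-0.77,0,0,0,0],[-1,-0.77,0,0,0,0],[-1,-0.77,0,0,0,0],[-1,-0.77,0,0,0,0],[-1,-0.77,0,0,0,0],[-1,-0.77,0,0,0,0],[-1,-0.77,0,0,0,0],[-1,-0.77,0,0,0,0]]' 1 20
python3 d.py 0.449 -0.157 0.231 174.5
```

```text
time: 1.25
tool_pos: [0.3542, 0.3515, 0.2314]
tool_rot: [3.141, 0.0, 3.046]
force: [0.4, 0.3, 0.0]
grip_width: 0.0853
grasp_force: 0.0
pos [0.3542 0.3515 0.2314] rot [3.1414e+00 1.0000e-04 3.0458e+00] F [0.4 0.3 0. ] t 1.25 w 0.0853 gf 0.0 q6 -0.78
shift [-4.760e+00 -1.657e+01  1.000e-02] turn [0. 0. 0.]
```

```bash
python3 -m handwheel '[[-0.8,-0.9,0,0,0,0],[-0.8,-0.9,0,0,0,0],[-0.8,-0.9,0,0,0,0],[-0.8,-0.9,0,0,0,0],[-0.8,-0.9,0,0,0,0],[-0.8,-0.9,0,0,0,0],[0,-1,0,0,0,0],[0,-1,0,0,0,0],[0,-1,0,0,0,0],[0,-1,0,0,0,0]]'
python3 -m handwheel '[[0,-1,0,0,0,0],[0,-1,0,0,0,0],[0,-1,0,0,0,0],[0,-1,0,0,0,0],[0,-1,0,0,0,0],[0,-1,0,0,0,0],[0,-1,0,0,0,0],[0,0,0,0,0,0],[0,0,0,0,0,0]]'
python3 d.py 0.449 -0.157 0.135 174.5
```

```text
time: 2.25
tool_pos: [0.4694, 0.057, 0.2312]
tool_rot: [-3.142, -0.0, 3.046]
force: [0.5, 0.2, 0.7]
grip_width: 0.0853
grasp_force: 0.0
time: 3.15
tool_pos: [0.4494, -0.1511, 0.2312]
tool_rot: [3.141, -0.0, 3.044]
force: [-0.5, 0.6, -0.3]
grip_width: 0.0851
grasp_force: 0.0
pos [ 0.4494 -0.1511  0.2312] rot [ 3.1409e+00 -3.0000e-04  3.0438e+00] F [-0.5  0.6 -0.3] t 3.15 w 0.0851 gf 0.0 q6 -1.89
shift [-0.01 -0.2   3.21] turn [ 0.01 -0.   -0.02]
```

```bash
python3 -m handwheel '[[0,-0.2,0.8,0,0,0],[0,0,0.8,0,0,0],[0,0,0.8,0,0,0],[0,0,0.8,0,0,0],[0,0,0,0,0,0],[0,0,0,0,0,0]]'
python3 - <<'E'
from h import *
c=cam("wrist"); save(c,"w1")
P=[(.449,-.157,.06)]
X=np.array([np.cos(np.radians(84.5)),np.sin(np.radians(84.5)),0])
P+=[P[0]-.022*X,P[0]+.032*X,P[0]-.022*X+[0,0,.015],P[0]+.032*X+[0,0,.008]]
print(proj(c,P));
E
python3 d.py 0.449 -0.157 0.038 174.5
```

```text
time: 3.75
tool_pos: [0.449, -0.1558, 0.1354]
tool_rot: [3.141, -0.001, 3.047]
force: [0.6, -0.2, -0.5]
grip_width: 0.0854
grasp_force: 0.0
[[316.33176617 214.80173895]
 [287.81314491 214.77778703]
 [357.80691279 214.84236556]
 [285.81294188 222.29767994]
 [359.10775288 218.73748373]]
pos [ 0.4497 -0.1563  0.1361] rot [-3.1414e+00  9.0000e-04  3.0468e+00] F [0.5 0.4 0.1] t 3.8 w 0.086 gf 0.0 q6 -1.9
shift [ 0.03 -0.03  3.27] turn [-0.    0.01  0.02]
```

View pics/w1.png

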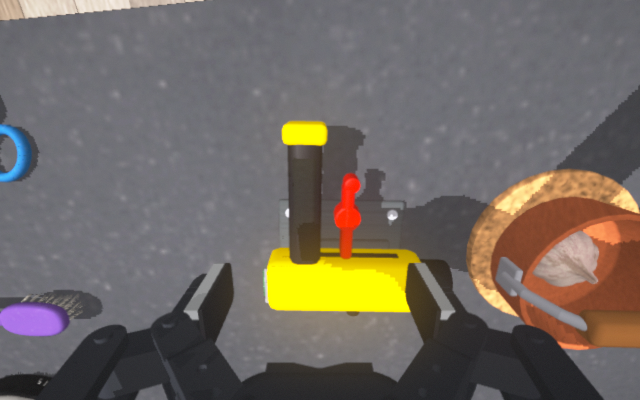

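The wrist view confirms the aim: the grip's back is at column 289 (predicted 287), the bump's front at 361 (predicted 359), and the fingers straddle both. Now I descend and squeeze.

```bash
python3 -m handwheel '[[0,0,0.65,0,0,0],[0,0,0.65,0,0,0],[0,0,0.65,0,0,0],[0,0,0.65,0,0,0],[0,0,0.67,0,0,0],[0,0,0,0,0,0],[0,0,0,0,0,0]]'
python3 -m handwheel '[[0,0,0,0,0,0],[0,0,0,0,0,0],[0,0,0,0,0,0],[0,0,0,0,0,0],[0,0,0,0,0,0],[0,0,0,0,0,0],[0,0,0,0,0,0],[0,0,0,0,0,0]]' -1 20
python3 d.py 0.449 -0.157 0.038 174.5
```

```text
time: 4.5
tool_pos: [0.45, -0.157, 0.0382]
tool_rot: [-3.141, 0.001, 3.046]
force: [0.2, -0.4, 1.1]
grip_width: 0.0854
grasp_force: 0.0
time: 5.3
tool_pos: [0.4492, -0.1569, 0.0386]
tool_rot: [-3.141, 0.001, 3.046]
force: [-1.6, 1.1, 7.8]
grip_width: 0.043
grasp_force: 20.5
pos [ 0.4492 -0.1569  0.0386] rot [-3.1411e+00  1.3000e-03  3.0456e+00] F [-1.6  1.1  7.8] t 5.3 w 0.043 gf 20.5 q6 -1.9
shift [ 0.01 -0.    0.02] turn [-0.01  0.02 -0.  ]
```

Width is 43 mm at 20 N, so it's squeezed home. I hold briefly, release and rise.

```bash
python3 -m handwheel '[[0,0,0,0,0,0],[0,0,0,0,0,0],[0,0,0,0,0,0]]'
python3 -m handwheel '[[0,0,0,0,0,0],[0,0,0,0,0,0],[0,0,0,0,0,0],[0,0,0,0,0,0],[0,0,0,0,0,0],[0,0,0,0,0,0],[0,0,0,0,0,0]]' 1
python3 -m handwheel '[[0,0,-0.7,0,0,0],[0,0,-0.7,0,0,0],[0,0,-1,0,0,0],[0,0,-1,0,0,0],[0,0,-1,0,0,0],[0,0,-1,0,0,0],[0,0,-1,0,0,0],[0,0,-0.8,0,0,0],[0,0,0,0,0,0],[0,0,0,0,0,0]]'
python3 - <<'E'
from h import *
c=cam("wrist"); save(c,"w2"); t=cam("top"); h=cv2.cvtColor(t["pixels"],cv2.COLOR_RGB2HSV)
E
python3 d.py 0.525 0.057 0.25 84.7
```

```text
time: 5.6
tool_pos: [0.4492, -0.1569, 0.0386]
tool_rot: [-3.141, 0.001, 3.046]
force: [-2.6, 0.0, 8.5]
grip_width: 0.043
grasp_force: 20.5
time: 6.3
tool_pos: [0.449, -0.1569, 0.0372]
tool_rot: [-3.142, -0.0, 3.046]
force: [0.4, 0.5, 0.2]
grip_width: 0.0853
grasp_force: 0.0
time: 7.3
tool_pos: [0.449, -0.1568, 0.2533]
tool_rot: [-3.141, 0.001, 3.046]
force: [-0.2, -0.6, -0.3]
grip_width: 0.0853
grasp_force: 0.0
pos [ 0.4481 -0.1563  0.2519] rot [ 3.1408e+00 -2.4000e-03  3.0458e+00] F [-0.7 -0.3 -0. ] t 7.4 w 0.0855 gf 0.0 q6 -1.9
shift [-1.87  7.32  0.07] turn [-0.02 -0.03 19.59]
```

View pics/w2.png

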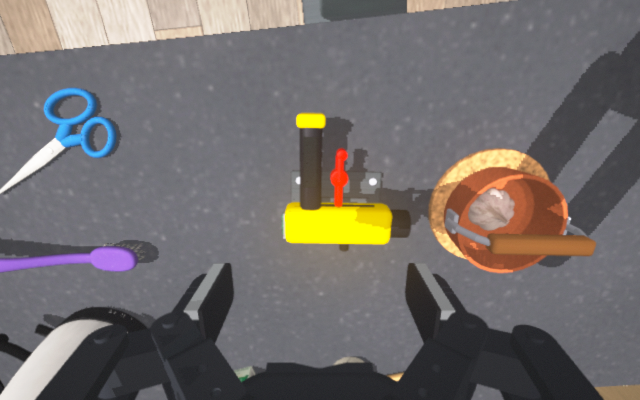

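The trigger has sprung back to the same gap as before (grip at column 311, bump at 340). Now I move above the bar and turn 90°.

```bash
python3 -m handwheel '[[-0.23,0.92,0,0,0,0],[-0.23,0.92,0,0,0,0],[-0.23,0.92,0,0,0,0],[-0.23,0.92,0,0,0,0],[-0.23,0.92,0,0,0,0],[-0.23,0.92,0,0,0,0],[-0.23,0.92,0,0,0,0],[-0.23,0.92,0,0,0,0],[0,0,0,0,0,1],[0,0,0,0,0,1]]'
python3 -m handwheel '[[0,0,0,0,0,1],[0,0,0,0,0,1],[0,0,0,0,0,1],[0,0,0,0,0,1],[0,0,0,0,0,1],[0,0,0,0,0,1],[0,0,0,0,0,1],[0,0,0,0,0,1],[0,0,0,0,0,1],[0,0,0,0,0,1]]'
python3 -m handwheel '[[0,0,0,0,0,1],[0,0,0,0,0,1],[0,0,0,0,0,1],[0,0,0,0,0,1],[0,0,0,0,0,1],[0,0,0,0,0,1],[0,0,0,0,0,1],[0,0,0,0,0,0.6],[0,0,0,0,0,0],[0,0,0,0,0,0]]'
python3 - <<'E'
from h import *
c=cam("wrist"); save(c,"w3"); X=np.array([np.cos(np.radians(84.7)),np.sin(np.radians(84.7)),0]);P=np.array([.525,.057,.126])
Y=np.array([-X[1],X[0],0])
print(proj(c,[P,P+.05*X,P-.05*X,P+.009*Y,P-.009*Y]))
p=c["pixels"]; h=cv2.cvtColor(p,cv2.COLOR_RGB2HSV); print(h[200:202,310:330:8])
E
python3 d.py 0.525 0.057 0.17 84.7
```

```text
time: 8.4
tool_pos: [0.5243, 0.0588, 0.2511]
tool_rot: [-3.14, -0.004, 2.885]
force: [0.1, 0.7, -0.1]
grip_width: 0.0853
grasp_force: 0.0
time: 9.4
tool_pos: [0.524, 0.0577, 0.2513]
tool_rot: [-3.138, -0.002, 2.082]
force: [-0.3, -0.5, 0.2]
grip_width: 0.0854
grasp_force: 0.0
time: 10.4
tool_pos: [0.5244, 0.0577, 0.2519]
tool_rot: [-3.139, 0.0, 1.479]
force: [-0.6, 0.4, -0.5]
grip_width: 0.0856
grasp_force: 0.0
[[321.4228911  194.82214142]
 [321.59968939 140.34751906]
 [321.2673924  243.3171205 ]
 [311.73777788 194.80748302]
 [331.11014065 194.83658073]]
[[[  8 112 175]
  [ 15 165 242]
  [ 14 167 233]]

 [[  9 163 156]
  [ 15 166 242]
  [ 14 166 232]]]
pos [0.5246 0.0577 0.2522] rot [-3.1397e+00  3.0000e-04  1.4788e+00] F [-0.4  0.   0.1] t 10.45 w 0.0852 gf 0.0 q6 0.12
shift [-0.02  0.02  2.74] turn [-0.02  0.    0.01]
```

View pics/w3.png

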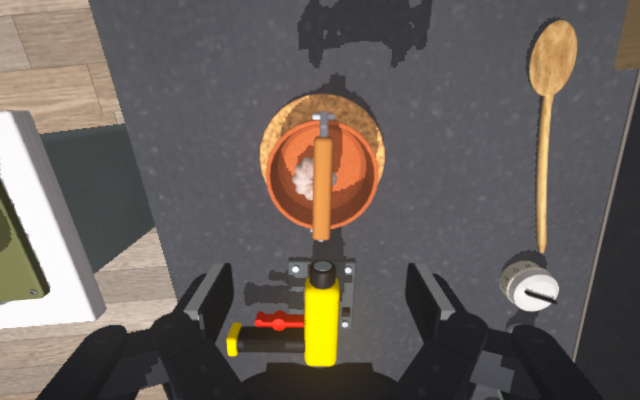

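The bar is at columns 314–332 and rows 138–240, within 2–3 mm of the prediction. I descend and grip.

```bash
python3 -m handwheel '[[0.05,0.02,0.7,0,0,0],[0,0,0.8,0,0,0],[0,0,0.8,0,0,0],[0,0,0.8,0,0,0],[0,0,0.7,0,0,0],[0,0,0.7,0,0,0],[0,0,0.67,0,0,0],[0,0,0,0,0,0],[0,0,0,0,0,0]]'
python3 -m handwheel '[[0,0,0,0,0,0],[0,0,0,0,0,0],[0,0,0,0,0,0],[0,0,0,0,0,0],[0,0,0,0,0,0],[0,0,0,0,0,0],[0,0,0,0,0,0],[0,0,0,0,0,0],[0,0,0,0,0,0],[0,0,0,0,0,0]]' -1 60
python3 d.py 0.525 0.057 0.184 84.7
```

```text
time: 11.35
tool_pos: [0.5257, 0.0592, 0.0979]
tool_rot: [-3.14, 0.0, 1.478]
force: [-0.2, -0.9, -0.2]
grip_width: 0.0854
grasp_force: 0.0
time: 12.35
tool_pos: [0.5266, 0.0593, 0.0986]
tool_rot: [3.14, -0.0, 1.478]
force: [1.7, 0.6, 4.7]
grip_width: 0.0174
grasp_force: 61.6
pos [0.5266 0.0593 0.0986] rot [ 3.1401e+00 -4.0000e-04  1.4777e+00] F [1.7 0.6 4.7] t 12.35 w 0.0174 gf 61.6 q6 0.13
shift [-0.08 -0.04 -2.85] turn [ 0.02 -0.   -0.01]
```

```bash
python3 -m handwheel '[[0,0,-0.1,0,0,0],[0,0,-0.2,0,0,0],[0,0,-0.3,0,0,0],[0,0,-0.4,0,0,0],[0,0,-0.4,0,0,0],[0,0,-0.4,0,0,0],[0,0,-0.4,0,0,0],[0,0,-0.3,0,0,0],[0,0,-0.3,0,0,0],[0,0,-0.2,0,0,0]]'
python3 -m handwheel '[[0,0,0,0,0,0],[0,0,0,0,0,0],[0,0,0,0,0,0],[0,0,0,0,0,0],[0,0,0,0,0,0],[0,0,0,0,0,0],[0,0,0,0,0,0],[0,0,0,0,0,0]]'
python3 - <<'E'
from h import *
s=cam("side");w=cam("wrist")
a=cv2.resize(s["pixels"][130:290,270:430],(400,400)); b=cv2.resize(w["pixels"],(400,250)); b=np.vstack([b,np.zeros((150,400,3),np.uint8)])
cv2.imwrite("pics/fin.png",cv2.cvtColor(np.hstack([a,b]),cv2.COLOR_RGB2BGR))
E
python3 d.py 0.525 0.057 0.184 84.7
```

```text
time: 13.35
tool_pos: [0.526, 0.0592, 0.1891]
tool_rot: [3.141, -0.0, 1.478]
force: [0.6, 0.6, -3.5]
grip_width: 0.0171
grasp_force: 60.3
time: 14.15
tool_pos: [0.5259, 0.0592, 0.188]
tool_rot: [-3.141, 0.0, 1.478]
force: [0.5, -0.2, -4.2]
grip_width: 0.0171
grasp_force: 60.3
pos [0.5258 0.0592 0.1881] rot [-3.1416 -0.      1.4778] F [ 0.9  0.4 -2.8] t 14.25 w 0.0172 gf 60.3 q6 0.13
shift [-0.07 -0.02  0.14] turn [-0.   -0.   -0.01]
```

View pics/fin.png

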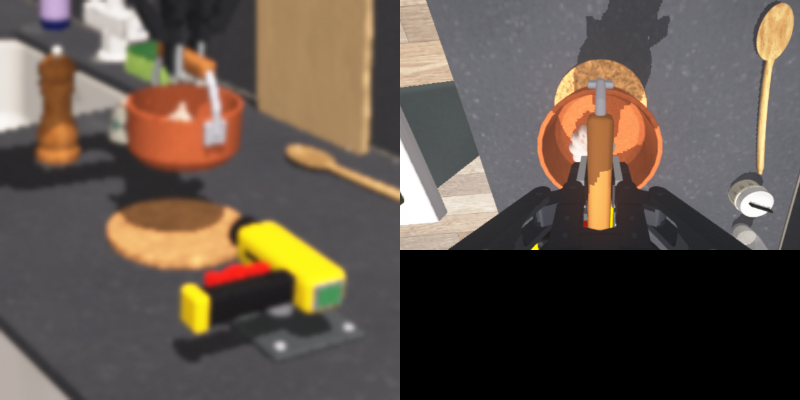

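The dish hangs level above the trivet, with its rim ends at crop (126,97) and (243,95). The garlic is in it and the trigger is at rest, so I hand in.

```bash
python3 -c "
from bench import bot
print(bot.hand_in())"
```

```text
the job is handed in; nothing more can be done
None
```

The trigger was squeezed home and sprang back, and I handed in with the gripper holding the dish level about 10 cm above the worktop, over its trivet and with the garlic inside; the hand-in gave no verdict.

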